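# Tidy the worktop things into their fitted trays

### The job

Put the spreading knife, the bottle opener, the matchbox and the kitchen timer away, each flat in the wooden tray whose recess is made for its size and shape. Leave the garlic and the coffee capsule where they are.

Things in the scene. Friction and masses are not known exactly. Their poses are not given: they have to be found in the camera images.
- spreader: Spreading knife lying flat, 194 long: pale wooden handle and a blunt flat steel blade 20 wide with a round end. Origin: middle of its length and width, on its underside; x along its length towards the blade, z up. Handle (18 wide, 14 high, straight sides) from x = -97 to +20: grip across it at the origin. Steel part thin, at the handle's mid-height.
- opener: Bottle opener lying flat, 130 long: pale wooden handle and a steel ring 28 across at the end. Origin: middle of its length and width, on its underside; x along its length towards the ring, z up. Handle (18 wide, 14 high, straight sides) from x = -65 to +20: grip across it at the origin. Steel part thin, at the handle's mid-height.
- matchbox: Matchbox lying flat, 37 (x) x 54 (y, its long side) x 14 high. Origin: centre of its underside; z up.
- timer: Round wind-up kitchen timer, white top on a grey foot, 62 in diameter, 43 high, standing upright (its top ring does not turn here). Origin: centre of its underside; z up.
- spreader_tray: Plain brown wooden tray fixed to the worktop: floor 3 mm thick, rim 5 mm thick whose top is 9 mm above the worktop. The longest tray: recess 207 x 40 (outside 217 x 50); the middle 80 mm of each long rim is cut away for fingers, down to the floor. Origin: centre of its underside, on the worktop; z up; x along its length.
- opener_tray: Plain brown wooden tray fixed to the worktop: floor 3 mm thick, rim 5 mm thick whose top is 9 mm above the worktop. The middling long tray: recess 144 x 41 (outside 154 x 51); the middle 70 mm of each long rim is cut away for fingers, down to the floor. Origin: centre of its underside, on the worktop; z up; x along its length.
- matchbox_tray: Plain brown wooden tray fixed to the worktop: floor 3 mm thick, rim 5 mm thick whose top is 9 mm above the worktop. The short oblong tray: recess 68 x 51 (outside 78 x 61); the middle 44 mm of each long rim is cut away for fingers, down to the floor. The matchbox's long side goes along its x. Origin: centre of its underside, on the worktop; z up; x along its length.
- timer_tray: Plain brown wooden tray fixed to the worktop: floor 3 mm thick, rim 5 mm thick whose top is 9 mm above the worktop. The round tray: recess 76 in diameter (outside 86), unbroken rim. Origin: centre of its underside, on the worktop; z up.
- garlic: Loose garlic bulb, about 60 across and 58 high, not part of the job. Origin: centre of its underside.
- pod: Loose brown coffee capsule standing on its rim, 54 in diameter, 31 high, not part of the job. Origin: centre of its underside.

How it is judged:
By the outcome, as a careful person would: the job done as asked, in the order asked, and still so for the second after the job is handed in, with the robot touching nothing.
It also fails if it takes over 104 s, if anything falls off the work surface, if the arm or the gripper's body presses on something with over 40 N, if the wrist force passes 120 N, or if a joint passes its speed limit or range.

### The arm

A 6-joint arm with a two-finger parallel gripper is mounted at the origin on a cart in front of the work surface, level with it; the furniture and walls round the work are solid. World frame = base frame: x ahead of the robot, y to its left, z up, the work surface at z = 0. Lengths are in m, angles in rad, forces in N, time in s.
With the tool pointing down it reaches from about 0.35 to 0.85 m from the base axis. Payload 8.1 kg.
Tool frame: the origin (TCP) lies on the centre line of the jaws, within the pads' length; the fingertips stand 17 mm ahead of it and the grasp point (between the pads) lies 2 mm behind it; z points along the fingers, y is the line along which they close (so a half turn about z gives the same grasp; the last joint's range is limited). The gripper opens to 93 mm and grips with 3 to 60 N. Pads are 15 mm wide; open, the fingers measure 128 mm over their backs; the gripper's body (75 mm by 188 mm) begins 65 mm behind the grasp point.
Start: joints at [-1.247, 0.13, 1.488, -0, 1.523, -0.085], TCP at [0.239, -0.551, 0.236] pointing down, gripper open.
Joint ranges: [-2.96, 2.96], [-0.89, 2.26], [0.02, 2.5], [-1.34, 4.48], [0, 2.73], [-2.66, 2.66]. Speed limits (rad/s): [2.39, 2.39, 2.79, 3.14, 3.14, 3.14].

### API

Orientations are given as a rotation vector (axis times angle).
In Python, from plant import robot, optics, close_job, models gives the robot as it stands.
- The arm moves only by the shell command python3 -m inch 'ROWS' [OPENING] [FORCE]. ROWS is a JSON object of lists of equal length, an entry for each row: "travel": the shift along the tool's x, y, z in m, a list of three; "spin": the turn about the tool's z in rad. In form: {"travel": [[x, y, z], ...], "spin": [spin, ...]}. A call has 1 to 10 rows; each row is the pose to reach, as a shift and turn from the pose commanded when the call began, along the tool's axes at that moment; what a row does not reach only later rows make up. A row lasts 1/12 s, in which the tool goes at most 41.7 mm and 7.16 degrees, less where a joint would pass 70% of its speed; a pose out of reach is approached as far as the arm can. A call with a gripper value outside its range is refused whole. OPENING is the closure, from 0 (fully open) to 1 (shut), set as the call begins (- or left out, the last holds). The fingers move at their own pace and stop on an object; FORCE is the grip in N (left out, the last holds). Time passes only in rows, so rows that repeat a pose let the fingers close. It gives the time, the measured TCP pose, the force, the opening and the grip force at its end, in the units of the state.
- robot.read_state(): the state, without advancing time (a new reading comes with each control period).
- optics.read_camera(name): name is "side" or "top" or "wrist"; returns (picture, depth): 420x560x3 uint8, red, green, blue; 420x560 float32, m along the optical axis (not along the pixel's ray), 0 where there is no reading.
- optics.camera_info(name): a dict with "camera_matrix" (3x3 intrinsics, pixels), "view" (4x4, takes a point from world to camera coordinates). Camera axes: x right, y down, z forward; pixel columns grow to the right and rows downward; lengths in m; the calibration is good to about 2 mm. A picture is of the moment at which its call begins: read the wrist's pose just before it. camera_info takes no time and is no camera call; for the wrist camera it gives the pose at the moment of the call.
- close_job(): hands the job in; it is judged then, once.
Trained networks look in the newest picture that a camera, given by its name, has taken for a name from the list of things; names that differ only in an ending like _2 or _b are one class to them, and where a whole thing is asked for, a point or a joint stands for the part that bears it (a point fixed in the world has none). Each returns a list of dicts, best first, with "p" (0 to 1); they miss things now and then, are a little off and sometimes report something else, mostly with a low value. They report only what shows in the picture. A call takes as long as a camera call.
- models.look_for(camera, name): "centre" ([x, y, z] in m, in world coordinates, good to about 4 mm: the middle of the surface that is visible of it).
- models.masks_of(camera, name): "region" (420x560 bool, what is visible of it).
The state is a dict: "t": time; "q": joint angles; "dq": joint speeds; "joint_torque": joint torques, N m; "tool_pos": TCP position; "orientation": TCP orientation; "force": force on the tool from outside, world axes, zero at the start; "wrist_torque": the same for the moment, N m; "opening": finger opening in m; "gripper_force": force on a finger pad.
Only numpy, scipy, OpenCV 4.12 (cv2) and the standard library are available. Lean on these libraries where they do the work, as an engineer would, in place of code of your own. Each camera call takes 0.05 s, during which the arm holds its last target. There are 200 camera calls.

## Working session

There is one attempt and no reset: what is moved stays moved. The work goes in short steps, Python scripts to look and compute and a shell command to move; the robot and the scene stay as the last step left them, time stands still between calls to the robot, and variables do not carry over. Pictures are saved under pics/ and viewed, at most 16 in all, crops included, and the job is handed in when it is done.

```bash
ls; mkdir -p pics; python3 - <<'E'
from plant import robot, optics, models
import cv2,numpy as np
print(robot.read_state())
for c in ["top","side"]:
    p,d=optics.read_camera(c); cv2.imwrite(f"pics/{c}0.png",p[:,:,::-1])
    i=optics.camera_info(c); print(c,i["camera_matrix"],np.round(i["view"],3))
    for n in "spreader opener matchbox timer spreader_tray opener_tray matchbox_tray timer_tray garlic pod".split():
        print(n,[(np.round(r["centre"],3),round(r["p"],2)) for r in models.look_for(c,n)[:3]])
E
```

```text
pics
{'t': 0.0, 'q': array([-1.24741611e+00,  1.31154150e-01,  1.48924390e+00, -3.68792827e-06,
        1.52297972e+00, -8.53981804e-02]), 'dq': array([-0.0002244 ,  0.00091786,  0.0009871 , -0.00020207,  0.00084765,
       -0.00213801]), 'joint_torque': array([ 1.80845640e-03, -5.59830379e+01, -4.91763103e+01,  7.67156132e-02,
        3.56158765e-02, -1.59725255e-04]), 'tool_pos': array([ 0.23834838, -0.55006283,  0.23461102]), 'orientation': array([-3.07446559e+00, -6.37286858e-01,  3.38426217e-04]), 'force': array([-0.96810235, -0.27431127, -0.27947522]), 'wrist_torque': array([ 0.0235726 , -0.01885934, -0.0237994 ]), 'gripper_force': 0.0, 'opening': 0.0927312408993981}
top [[484.3354365    0.         274.97104913]
 [  0.         484.3354365  212.81542779]
 [  0.           0.           1.        ]] [[ 0.023 -1.     0.003  0.016]
 [-0.985 -0.023 -0.173  0.57 ]
 [ 0.173  0.001 -0.985  0.889]
 [ 0.     0.     0.     1.   ]]
spreader [(array([0.45 , 0.102, 0.017]), 0.66)]
opener [(array([0.441, 0.013, 0.012]), 0.96), (array([ 0.443, -0.082,  0.004]), 0.36)]
matchbox [(array([0.662, 0.
[... 537 characters left out ...]
   ]] [[ 0.994  0.106 -0.011 -0.57 ]
 [ 0.072 -0.746 -0.662  0.013]
 [-0.078  0.657 -0.75   1.008]
 [ 0.     0.     0.     1.   ]]
spreader [(array([0.444, 0.102, 0.014]), 0.67)]
opener [(array([0.438, 0.006, 0.013]), 0.82)]
matchbox [(array([0.656, 0.095, 0.014]), 0.7)]
timer [(array([ 0.646, -0.189,  0.04 ]), 0.73)]
spreader_tray [(array([ 0.451, -0.08 ,  0.001]), 0.92)]
opener_tray [(array([ 0.464, -0.174, -0.001]), 0.95)]
matchbox_tray [(array([ 0.668, -0.085,  0.003]), 0.79), (array([0.657, 0.095, 0.011]), 0.16)]
timer_tray [(array([0.649, 0.191, 0.003]), 0.83)]
garlic [(array([0.465, 0.184, 0.035]), 0.56), (array([0.661, 0.093, 0.011]), 0.55)]
pod [(array([0.664, 0.   , 0.018]), 0.86)]
```

View pics/top0.png

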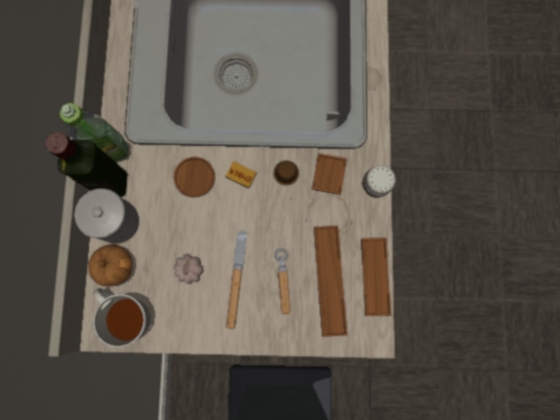

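View pics/side0.png

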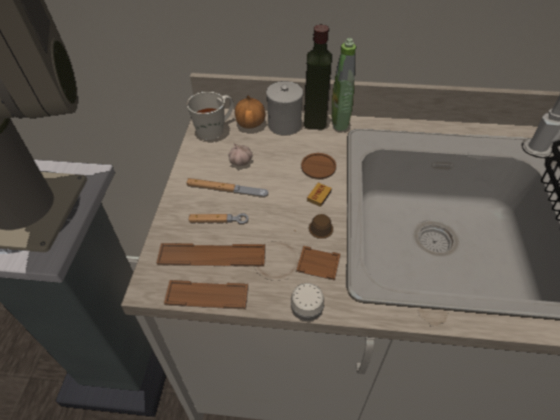

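The top view shows the spreader at (237,280), opener (284,280), matchbox (241,174), timer (380,181), pod (286,172) and garlic (188,268). The trays are at (330,280) long, (375,276) middling, (330,174) short and (194,176) round. The side view agrees. Next I measure poses from masks and depth in both views.

```bash
cat > h.py <<'E'
from plant import robot, optics, models
import cv2,numpy as np
def world(c,d,info):
    K=info["camera_matrix"];V=np.linalg.inv(info["view"])
    v,u=np.mgrid[:d.shape[0],:d.shape[1]]
    P=np.stack([(u-K[0,2])/K[0,0]*d,(v-K[1,2])/K[1,1]*d,d],-1)
    return P@V[:3,:3].T+V[:3,3]
def plane(c,info,z):   # every pixel's ray at height z
    K=info["camera_matrix"];V=np.linalg.inv(info["view"])
    v,u=np.mgrid[:420,:560]
    r=np.stack([(u-K[0,2])/K[0,0],(v-K[1,2])/K[1,1],np.ones(u.shape)],-1)@V[:3,:3].T
    o=V[:3,3]; return o+r*((z-o[2])/r[...,2])[...,None]
def rect(xy):
    (x,y),(w,h),a=cv2.minAreaRect((xy*1000).astype(np.float32))
    if w<h: w,h,a=h,w,a+90
    return round(x,1),round(y,1),"size",round(w,1),round(h,1),"ang",round((a+90)%180-90,1)
def measure(c,names,zref=None):
    p,d=optics.read_camera(c); info=optics.camera_info(c); W=world(c,d,info)
    for n in names:
        rs=models.masks_of(c,n)
        for r in rs[:2]:
            m=r["region"]&(d>0)
            if m.sum()<20: continue
            pts=W[m]; z=np.percentile(pts[:,2],[5,50,95])
            zz=z[1] if zref is None else zref
            xy=plane(c,info,zz)[r["region"]][:,:2]
            print(c,n,round(r["p"],2),m.sum(),"z",np.round(z*1000,1),"depth",rect(pts[:,:2]),"plane",rect(xy),"mean",np.round(xy.mean(0)*1000,1))
    return p,d,info,W
E
python3 - <<'E'
from h import *
for c in ["top","side"]:
    p,d,i,W=measure(c,"spreader opener matchbox timer spreader_tray opener_tray matchbox_tray timer_tray garlic pod".split())
E
```

```text
top spreader 0.71 924 z [ 4.8 11.  15. ] depth (444.1, 104.3, 'size', 193.1, 21.3, 'ang', -4.5) plane (443.8, 103.8, 'size', 192.7, 20.2, 'ang', -4.7) mean [443.7 104.1]
top spreader 0.57 836 z [ 7.8 40.5 43.8] depth (744.8, -281.7, 'size', 348.0, 61.5, 'ang', -46.0) plane (640.3, -174.2, 'size', 68.3, 60.0, 'ang', -44.2) mean [ 640.3 -173.6]
top matchbox 0.84 504 z [ 4.5 12.1 15.2] depth (657.8, 102.1, 'size', 54.5, 40.9, 'ang', 65.1) plane (655.1, 102.5, 'size', 55.5, 39.2, 'ang', 64.3) mean [655.1 102.5]
top timer 0.84 783 z [17.3 40.8 43.9] depth (643.8, -176.2, 'size', 58.0, 56.2, 'ang', 26.2) plane (640.7, -173.7, 'size', 65.2, 58.5, 'ang', -43.8) mean [ 640.8 -173.6]
top spreader_tray 0.86 2811 z [-0.9  2.3  8.4] depth (446.7, -81.8, 'size', 218.1, 52.3, 'ang', 5.4) plane (446.3, -81.9, 'size', 218.1, 52.5, 'ang', 5.5) mean [444.5 -81.8]
top opener_tray 0.29 491 z [ 6.5 12.1 15.2] depth (656.9, 104.9, 'size', 58.4, 36.9, 'ang', 65.4) plane (655.2, 103.3, 'size', 56.2, 38.7, 'ang', 65.4) mean [655.2 103.2]
top matchbox_tray 0.76 1053 z [-0.9  2.   8.1] depth (662.9, -79.2, 'siz
[... 2283 characters left out ...]
5, 67.7, 'ang', -9.4) mean [665.6 -83.4]
side timer_tray 0.61 714 z [0.4 3.3 9. ] depth (652.4, 194.8, 'size', 86.6, 81.2, 'ang', 54.4) plane (652.1, 198.4, 'size', 88.2, 82.5, 'ang', 50.2) mean [652.2 196.7]
side garlic 0.89 349 z [18.5 34.7 47.4] depth (465.8, 187.8, 'size', 53.9, 39.7, 'ang', 21.2) plane (466.6, 181.5, 'size', 66.9, 50.1, 'ang', -81.7) mean [466.6 181.7]
side pod 0.8 485 z [ 0.  21.9 31.2] depth (666.9, 6.5, 'size', 53.1, 52.2, 'ang', -74.9) plane (665.4, -3.1, 'size', 63.9, 50.2, 'ang', -84.4) mean [666.5  -5.3]
side pod 0.45 787 z [0.1 3.3 9. ] depth (652.3, 198.0, 'size', 94.7, 86.1, 'ang', 86.4) plane (652.9, 196.4, 'size', 90.7, 85.0, 'ang', -85.9) mean [652.6 196. ]
```

```bash
cat > go.py <<'E'
import sys,numpy as np
from scipy.spatial.transform import Rotation as R
from plant import robot
s=robot.read_state(); T=R.from_rotvec(s["orientation"]); M=T.as_matrix()
yaw=np.degrees(np.arctan2(M[1,0],M[0,0])); q=s["q"]
print("t",round(s["t"],2),"pos",np.round(s["tool_pos"]*1000,1),"yaw",round(yaw,1),"tilt",np.round(M[:2,2],3),"op",round(s["opening"]*1000,1),"gf",round(s["gripper_force"],1),"F",np.round(s["force"],1))
for a in sys.argv[1:]:
    x,y,z,w=map(float,a.split(","))
    dp=np.array([x,y,z])-s["tool_pos"]*1000
    print(a,"travel",np.round(M.T@dp/1000,4),"spin",round(-np.radians((w-yaw+180)%360-180),3))
E
python3 go.py 445,103,200,-4.6
```

```text
t 2.2 pos [ 238.5 -550.5  235.6] yaw 23.4 tilt [0. 0.] op 92.8 gf 0.0 F [-0.2  0.5  0. ]
445,103,200,-4.6 travel [ 0.4492 -0.5176  0.0357] spin 0.489
```

```bash
python3 -m inch '{"travel":[[0.01,-0.012,0],[0.03,-0.035,0],[0.055,-0.063,0],[0.08,-0.092,0.005],[0.105,-0.121,0.007],[0.13,-0.15,0.01],[0.155,-0.18,0.01],[0.18,-0.21,0.012],[0.205,-0.24,0.014],[0.23,-0.265,0.016]],"spin":[0.02,0.05,0.1,0.15,0.2,0.25,0.3,0.35,0.4,0.489]}' 0.45 40; python3 go.py 445,103,200,-4.6
```

```text
t: 3.03
tool_pos: [0.3442, -0.214, 0.2198]
orientation: [3.139, -0.129, 0.001]
force: [1.0, 0.2, 0.2]
opening: 0.0509
gripper_force: 0.0
t 3.03 pos [ 344.2 -214.   219.8] yaw -4.7 tilt [ 0.001 -0.   ] op 50.9 gf 0.0 F [1.  0.2 0.2]
445,103,200,-4.6 travel [ 0.0744 -0.3242  0.0197] spin -0.002
```

```bash
python3 -m inch '{"travel":[[0.009,-0.04,0.002],[0.018,-0.08,0.004],[0.027,-0.12,0.006],[0.036,-0.16,0.008],[0.045,-0.2,0.01],[0.054,-0.24,0.013],[0.063,-0.28,0.016],[0.07,-0.31,0.018],[0.0744,-0.324,0.0197],[0.0744,-0.324,0.0197]],"spin":[0,0,0,0,0,0,0,0,0,0]}'; python3 - <<'E'
from h import *
p,d,i,W=measure("wrist",["spreader","opener"])
cv2.imwrite("pics/w1.png",p[:,:,::-1])
E
python3 go.py 445,103,20,-4.6
```

```text
t: 3.87
tool_pos: [0.4446, 0.1039, 0.1996]
orientation: [-3.139, 0.12, 0.001]
force: [-0.4, -0.9, 0.3]
opening: 0.0511
gripper_force: 0.0
wrist spreader 0.67 2999 z [ 6.2 11.1 14.1] depth (442.6, 101.4, 'size', 198.9, 21.7, 'ang', -4.8) plane (445.1, 101.1, 'size', 192.1, 21.0, 'ang', -4.7) mean [452.9 101. ]
wrist opener 0.57 1817 z [ 5.7 12.3 14.2] depth (443.8, 9.1, 'size', 128.6, 29.2, 'ang', 4.1) plane (443.8, 11.7, 'size', 128.6, 26.6, 'ang', 4.0) mean [444.4  10.1]
t 4.02 pos [444.1 100.5 199.9] yaw -4.6 tilt [-0. -0.] op 51.0 gf 0.0 F [ 0.1 -0.1 -0.1]
445,103,20,-4.6 travel [ 0.0007 -0.0026  0.1799] spin 0.0
```

View pics/w1.png

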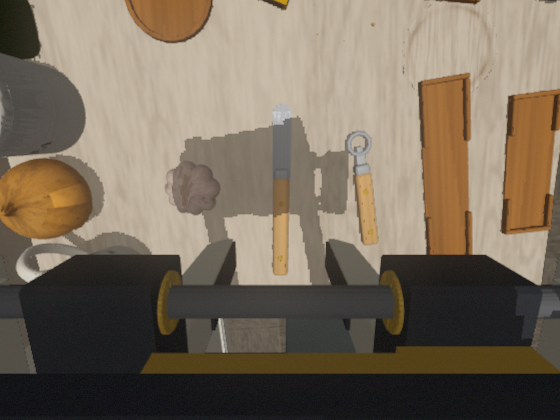

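The wrist view shows the spreader at (281,190) between the jaws and the opener at (362,190). Both match the fixed cameras to within 2 mm.

```bash
python3 -m inch '{"travel":[[0.001,-0.001,0.02],[0.001,-0.001,0.05],[0.001,-0.001,0.08],[0.001,-0.001,0.11],[0.001,-0.001,0.14],[0.001,-0.001,0.16],[0.001,-0.001,0.172],[0.001,-0.001,0.178],[0.001,-0.001,0.179],[0.001,-0.001,0.179]],"spin":[0,0,0,0,0,0,0,0,0,0]}'; python3 -m inch '{"travel":[[0,0,0],[0,0,0],[0,0,0],[0,0,0],[0,0,0],[0,0,0]],"spin":[0,0,0,0,0,0]}' 1 40;  python3 go.py
```

```text
t: 4.85
tool_pos: [0.4458, 0.1012, 0.0215]
orientation: [3.139, -0.128, 0.001]
force: [-0.6, 0.4, -0.3]
opening: 0.0513
gripper_force: 0.0
t: 5.35
tool_pos: [0.4457, 0.1021, 0.0213]
orientation: [-3.139, 0.126, -0.001]
force: [-0.5, -0.2, 2.1]
opening: 0.0174
gripper_force: 40.0
t 5.35 pos [445.7 102.1  21.3] yaw -4.6 tilt [0.001 0.   ] op 17.4 gf 40.0 F [-0.5 -0.2  2.1]
```

```bash
python3 -m inch '{"travel":[[0,0,-0.01],[0,0,-0.03],[0,0,-0.05],[0,0,-0.065],[0,0,-0.07],[0,0,-0.07]],"spin":[0,0,0,0,0,0]}';  python3 go.py 447.5,-83,90,5.2
```

```text
t: 5.85
tool_pos: [0.4468, 0.1021, 0.093]
orientation: [-3.139, 0.126, -0.006]
force: [0.3, -0.0, -0.2]
opening: 0.0174
gripper_force: 40.0
t 5.85 pos [446.8 102.1  93. ] yaw -4.6 tilt [0.004 0.   ] op 17.4 gf 40.0 F [ 0.3 -0.  -0.2]
447.5,-83,90,5.2 travel [0.0155 0.1845 0.0029] spin -0.171
```

```bash
python3 -m inch '{"travel":[[0.001,0.01,0],[0.003,0.035,0],[0.005,0.065,0],[0.008,0.095,0],[0.01,0.125,0],[0.012,0.15,0],[0.014,0.17,0],[0.0155,0.18,0],[0.0155,0.1845,0],[0.0155,0.1845,0]],"spin":[-0.01,-0.04,-0.07,-0.1,-0.13,-0.15,-0.171,-0.171,-0.171,-0.171]}';  python3 - <<'E'
from h import *
for c in ["top","side","wrist"]:
    p,d,i,W=measure(c,["spreader","spreader_tray"])
    cv2.imwrite(f"pics/{c}2.png",p[:,:,::-1])
E
python3 go.py 447.5,-83,24,5.2
```

```text
t: 6.68
tool_pos: [0.4456, -0.0834, 0.0902]
orientation: [-3.138, -0.14, 0.002]
force: [-0.6, -0.3, 0.2]
opening: 0.0173
gripper_force: 40.0
top spreader 0.61 328 z [77.6 81.4 84.4] depth (377.1, -87.4, 'size', 59.1, 18.3, 'ang', 4.6) plane (377.2, -86.8, 'size', 58.8, 18.4, 'ang', 4.8) mean [377.5 -86.7]
top spreader_tray 0.74 546 z [-0.8  3.6  9.7] depth (441.8, -65.4, 'size', 218.9, 64.5, 'ang', 17.0) plane (446.1, -82.2, 'size', 217.2, 51.6, 'ang', 5.0) mean [404.6 -79.7]
side spreader 0.58 541 z [ 0.5 77.6 83.5] depth (429.9, -94.1, 'size', 225.3, 168.0, 'ang', 3.7) plane (444.5, -84.6, 'size', 195.1, 24.6, 'ang', 3.9) mean [465.7 -83.5]
side spreader_tray 0.76 2346 z [0.2 2.9 8.8] depth (445.6, -81.9, 'size', 222.0, 62.7, 'ang', 4.3) plane (446.4, -84.2, 'size', 221.0, 58.9, 'ang', 4.6) mean [447.2 -85.2]
wrist spreader 0.69 8942 z [76.1 77.7 83.3] depth (440.2, -83.1, 'size', 231.3, 30.9, 'ang', 4.8) plane (463.3, -80.9, 'size', 158.6, 20.9, 'ang', 4.7) mean [479.3 -79.6]
wrist spreader_tray 0.6 5413 z [1.2 2.8 8.9] depth (443.3, -82.1, 'size', 225.4, 52.8, 'ang', 4.1) plane (445.4, -82.1, 'size', 222.5, 51.9, 'ang', 4.1) mean [488.  -79.8]
t 7.13 pos [446.2 -82.7  91. ] yaw 5.2 tilt [0. 0.] op 17.6 gf 40.0 F [ 0.2 -0.4 -0.3]
447.5,-83,24,5.2 travel [0.0013 0.0004 0.067 ] spin 0.001
```

View pics/wrist2.png

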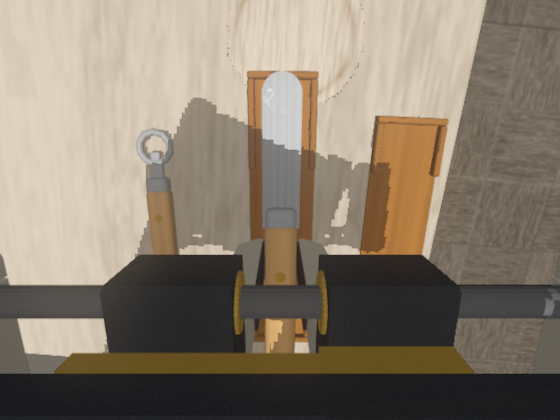

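The wrist view shows the blade (282,75–210) centred over the long tray's recess (248–318), parallel to it. I lower it.

```bash
python3 -m inch '{"travel":[[0.001,0,0.01],[0.0015,0,0.025],[0.0015,0,0.04],[0.0015,0,0.05],[0.0015,0,0.057],[0.0015,0,0.061],[0.0015,0,0.064],[0.0015,0,0.0655],[0.0015,0,0.066],[0.0015,0,0.066]],"spin":[0,0,0,0,0,0,0,0,0,0]}'; python3 go.py; python3 -m inch '{"travel":[[0,0,0],[0,0,0],[0,0,0],[0,0,0],[0,0,-0.01],[0,0,-0.03],[0,0,-0.06],[0,0,-0.09],[0,0,-0.11],[0,0,-0.11]],"spin":[0,0,0,0,0,0,0,0,0,0]}' 0.55; python3 go.py 443.5,11.5,130,4.4
```

```text
t: 7.97
tool_pos: [0.448, -0.0832, 0.0254]
orientation: [3.138, 0.143, 0.001]
force: [-0.2, -0.3, -0.6]
opening: 0.0177
gripper_force: 40.0
t 7.97 pos [448.  -83.2  25.4] yaw 5.2 tilt [ 0.001 -0.   ] op 17.7 gf 40.0 F [-0.2 -0.3 -0.6]
t: 8.8
tool_pos: [0.4508, -0.084, 0.1412]
orientation: [3.135, 0.143, 0.013]
force: [0.7, 1.2, -0.2]
opening: 0.0418
gripper_force: 0.0
t 8.8 pos [450.8 -84.  141.2] yaw 5.2 tilt [ 0.009 -0.003] op 41.8 gf 0.0 F [ 0.7  1.2 -0.2]
443.5,11.5,130,4.4 travel [ 0.0013 -0.0958  0.0108] spin 0.014
```

```bash
python3 -m inch '{"travel":[[0.001,-0.02,0],[0.001,-0.05,0],[0.001,-0.08,0.003],[0.001,-0.093,0.008],[0.001,-0.096,0.01],[0.001,-0.096,0.01],[0.001,-0.096,0.01]],"spin":[0.014,0.014,0.014,0.014,0.014,0.014,0.014]}';  python3 - <<'E'
from h import *
for c in ["side","top"]:
    p,d,i,W=measure(c,["spreader","spreader_tray"])
    cv2.imwrite(f"pics/{c}3.png",cv2.resize(p[:,:,::-1],(800,600),interpolation=cv2.INTER_CUBIC))
measure("wrist",["opener","spreader"])
E
python3 go.py 443.5,11.5,21,4.4
```

```text
t: 9.38
tool_pos: [0.4398, 0.0122, 0.1249]
orientation: [3.139, 0.121, -0.001]
force: [0.1, -0.9, -0.4]
opening: 0.0416
gripper_force: 0.0
side spreader 0.68 800 z [ 8.5 13.7 18. ] depth (449.8, -85.2, 'size', 190.7, 22.0, 'ang', 4.5) plane (449.8, -87.4, 'size', 191.3, 23.1, 'ang', 4.7) mean [447.4 -87.9]
side spreader_tray 0.65 1638 z [-0.1  3.4 10.7] depth (447.8, -80.5, 'size', 217.1, 61.6, 'ang', 4.7) plane (447.6, -83.8, 'size', 218.2, 58.9, 'ang', 4.4) mean [450.2 -86.1]
top spreader_tray 0.54 582 z [26.2 37.1 48.9] depth (458.8, 197.6, 'size', 52.6, 49.6, 'ang', 64.3) plane (458.2, 195.7, 'size', 53.1, 49.2, 'ang', 65.8) mean [458.7 195.3]
top spreader_tray 0.41 107 z [-0.1  4.3  9.6] depth (354.7, -70.5, 'size', 36.4, 12.1, 'ang', 4.7) plane (354.5, -69.5, 'size', 36.2, 11.7, 'ang', 0.4) mean [355.2 -69.5]
wrist opener 0.92 2510 z [ 7.6 12.4 14. ] depth (444.0, 12.0, 'size', 127.8, 25.4, 'ang', 4.4) plane (444.3, 12.0, 'size', 127.2, 24.9, 'ang', 4.4) mean [443.2  10.7]
wrist spreader 0.72 3660 z [ 9.3 11.2 16.6] depth (477.0, -81.9, 'size', 134.2, 23.3, 'ang', 5.5) plane (476.3, -80.1, 'size', 134.8, 21.0, 'ang', 4.3) mean [480. -80.]
t 9.83 pos [440.   12.3 125. ] yaw 4.4 tilt [ 0. -0.] op 42.0 gf 0.0 F [-0.1  0.5 -0.2]
443.5,11.5,21,4.4 travel [0.0035 0.0011 0.104 ] spin -0.001
```

View pics/side3.png

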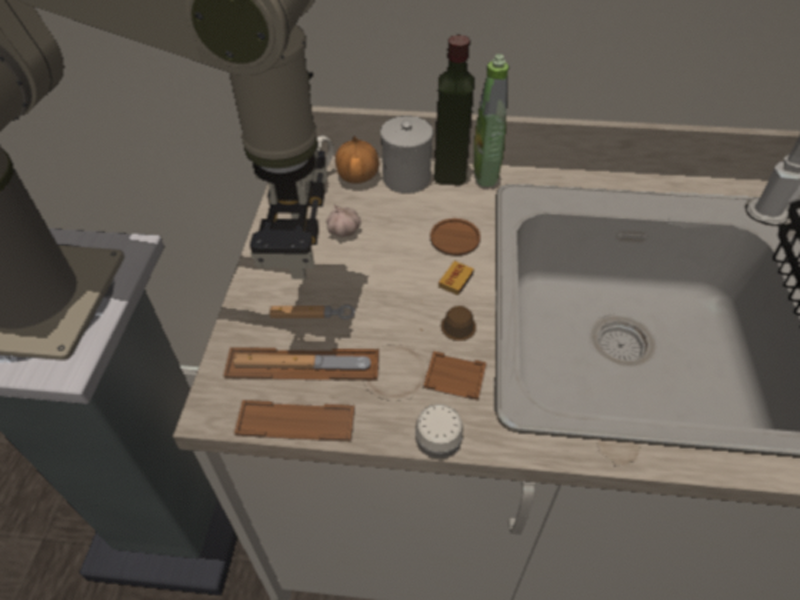

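The side view shows the spreader lying flat within the long tray (235–370, 360). Its top is at 17–18 mm, which is floor plus handle. Next is the opener.

```bash
python3 -m inch '{"travel":[[0.003,0.001,0.015],[0.0035,0.001,0.04],[0.0035,0.001,0.065],[0.0035,0.001,0.085],[0.0035,0.001,0.097],[0.0035,0.001,0.102],[0.0035,0.001,0.104],[0.0035,0.001,0.104]],"spin":[0,0,0,0,0,0,0,0]}'; python3 go.py; python3 -m inch '{"travel":[[0,0,0],[0,0,0],[0,0,0],[0,0,0],[0,0,0],[0,0,0],[0,0,-0.02],[0,0,-0.05],[0,0,-0.07],[0,0,-0.07]],"spin":[0,0,0,0,0,0,0,0,0,0]}' 1 40;  python3 go.py 455.5,-174.5,90,3
```

```text
t: 10.5
tool_pos: [0.4436, 0.0119, 0.0211]
orientation: [-3.139, -0.121, 0.0]
force: [0.4, -0.9, 0.7]
opening: 0.0416
gripper_force: 0.0
t 10.5 pos [443.6  11.9  21.1] yaw 4.4 tilt [-0.  0.] op 41.6 gf 0.0 F [ 0.4 -0.9  0.7]
t: 11.33
tool_pos: [0.4465, 0.0117, 0.0955]
orientation: [3.138, 0.121, 0.011]
force: [1.1, -1.0, 0.4]
opening: 0.0176
gripper_force: 39.9
t 11.33 pos [446.5  11.7  95.5] yaw 4.4 tilt [ 0.007 -0.001] op 17.6 gf 39.9 F [ 1.1 -1.   0.4]
455.5,-174.5,90,3 travel [-0.0054  0.1863  0.0057] spin 0.025
```

```bash
python3 -m inch '{"travel":[[0,0.01,0],[0,0.035,0],[-0.001,0.065,0],[-0.001,0.095,0],[-0.002,0.125,0],[-0.0025,0.152,0],[-0.0025,0.172,0],[-0.0025,0.183,0],[-0.0025,0.187,0],[-0.0025,0.187,0]],"spin":[0.005,0.01,0.015,0.02,0.025,0.025,0.025,0.025,0.025,0.025]}';  python3 - <<'E'
from h import *
for c in ["top","side","wrist"]:
    p,d,i,W=measure(c,["opener","opener_tray"])
    cv2.imwrite(f"pics/{c}4.png",p[:,:,::-1])
E
python3 go.py 455.5,-174.5,24.5,3
```

```text
t: 12.17
tool_pos: [0.4545, -0.175, 0.0898]
orientation: [-3.14, -0.079, 0.003]
force: [0.2, -0.0, -0.5]
opening: 0.0179
gripper_force: 39.9
top opener 0.75 932 z [ 6.5 13.6 18. ] depth (445.5, -81.9, 'size', 190.5, 23.5, 'ang', 5.6) plane (445.0, -81.0, 'size', 189.6, 23.1, 'ang', 5.2) mean [440.6 -82. ]
top opener_tray 0.79 592 z [-0.6  2.7  9. ] depth (464.8, -153.2, 'size', 150.6, 48.0, 'ang', -14.0) plane (460.7, -169.0, 'size', 145.9, 48.5, 'ang', -0.4) mean [ 481.5 -160.5]
side opener 0.56 259 z [-0.2 77.8 82.6] depth (491.2, -171.3, 'size', 113.3, 54.0, 'ang', -70.8) plane (492.4, -174.3, 'size', 54.0, 24.9, 'ang', 5.7) mean [ 491.7 -173.8]
side opener_tray 0.85 1585 z [0.2 2.9 9. ] depth (464.4, -178.5, 'size', 140.5, 121.5, 'ang', -28.0) plane (457.2, -177.5, 'size', 156.6, 57.8, 'ang', 5.7) mean [ 470.  -179.9]
wrist opener 0.88 5253 z [76.4 81.3 83.2] depth (426.6, -173.2, 'size', 186.3, 31.5, 'ang', 4.0) plane (458.0, -173.7, 'size', 123.8, 25.6, 'ang', 4.1) mean [ 465.5 -173.1]
wrist opener 0.49 7475 z [1.3 2.7 8.8] depth (488.4, -77.3, 'size', 134.5, 55.3, 'ang', 4.6) plane (488.9, -78.6, 'size', 134.8, 53.9, 'ang', 4.9) mean [499.4 -79.4]
wrist opener_tray 0.88 5281 z [1.3 2.6 8.7] depth (486.0, -172.3, 'size', 94.9, 52.5, 'ang', 2.0) plane (486.4, -172.4, 'size', 94.6, 51.9, 'ang', 2.3) mean [ 494.5 -172.6]
t 12.62 pos [ 455.4 -174.2   91. ] yaw 3.0 tilt [ 0. -0.] op 17.8 gf 39.9 F [ 0.5  0.5 -1.4]
455.5,-174.5,24.5,3 travel [0.     0.0003 0.0665] spin 0.0
```

View pics/wrist4.png

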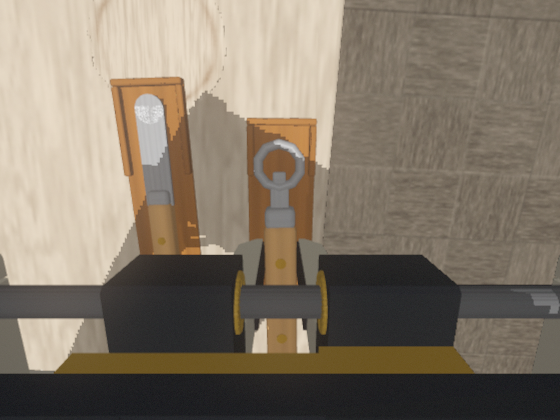

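The wrist view shows the opener ring (279,165) centred over the middling tray (248–316), and the numbers agree to about 1 mm.

```bash
python3 -m inch '{"travel":[[0.001,0,0.01],[0.001,0,0.025],[0.001,0,0.04],[0.001,0,0.05],[0.001,0,0.057],[0.001,0,0.061],[0.001,0,0.064],[0.001,0,0.0655],[0.001,0,0.066],[0.001,0,0.066]],"spin":[0,0,0,0,0,0,0,0,0,0]}'; python3 go.py; python3 -m inch '{"travel":[[0,0,0],[0,0,0],[0,0,0],[0,0,0],[0,0,-0.01],[0,0,-0.03],[0,0,-0.06],[0,0,-0.09],[0,0,-0.12],[0,0,-0.13]],"spin":[0,0,0,0,0,0,0,0,0,0]}' 0.55; python3 go.py 657,102,150,65
```

```text
t: 13.45
tool_pos: [0.4567, -0.1749, 0.0254]
orientation: [3.14, 0.081, 0.001]
force: [1.2, 1.2, -0.8]
opening: 0.0176
gripper_force: 39.9
t 13.45 pos [ 456.7 -174.9   25.4] yaw 3.0 tilt [ 0.001 -0.   ] op 17.6 gf 39.9 F [ 1.2  1.2 -0.8]
t: 14.28
tool_pos: [0.4586, -0.1758, 0.1609]
orientation: [3.137, 0.081, 0.01]
force: [2.3, -0.6, 0.3]
opening: 0.0418
gripper_force: 0.0
t 14.28 pos [ 458.6 -175.8  160.9] yaw 3.0 tilt [ 0.007 -0.003] op 41.8 gf 0.0 F [ 2.3 -0.6  0.3]
657,102,150,65 travel [ 0.2125 -0.2672  0.0113] spin -1.083
```

```bash
python3 -m inch '{"travel":[[0.01,-0.013,0],[0.03,-0.038,0],[0.053,-0.067,0],[0.078,-0.098,0],[0.103,-0.13,0],[0.128,-0.161,0],[0.153,-0.192,0],[0.178,-0.224,0],[0.198,-0.25,0],[0.21,-0.264,0]],"spin":[-0.1,-0.2,-0.32,-0.44,-0.56,-0.68,-0.8,-0.92,-1.03,-1.08]}' 0.3;python3 -m inch '{"travel":[[0.001,-0.001,0],[0.001,-0.001,0],[0.001,-0.001,0],[0.001,-0.001,0]],"spin":[0,0,0,0]}';  python3 - <<'E'
from h import *
for c in ["top","side"]:
    p,d,i,W=measure(c,["opener","opener_tray","spreader"])
    cv2.imwrite(f"pics/{c}5.png",cv2.resize(p[:,:,::-1],(800,600),interpolation=cv2.INTER_CUBIC))
p,*_=measure("wrist",["matchbox","timer_tray","pod"])
cv2.imwrite(f"pics/w5.png",p[:,:,::-1])
E
python3 go.py 657,102,150,65
```

```text
t: 15.12
tool_pos: [0.6534, 0.1035, 0.1547]
orientation: [-2.644, -1.696, -0.001]
force: [1.1, 0.1, -0.0]
opening: 0.0649
gripper_force: 0.0
t: 15.45
tool_pos: [0.6513, 0.0999, 0.1549]
orientation: [2.654, 1.682, -0.001]
force: [0.4, -0.1, 0.1]
opening: 0.0648
gripper_force: 0.0
top opener 0.76 659 z [ 1.4 13.9 18.2] depth (455.8, -172.4, 'size', 130.6, 28.7, 'ang', 1.2) plane (455.0, -170.3, 'size', 129.0, 28.1, 'ang', 1.5) mean [ 457.1 -172.6]
top opener_tray 0.95 1430 z [-0.8  2.6  9. ] depth (455.5, -172.5, 'size', 154.1, 52.2, 'ang', 2.7) plane (455.7, -173.0, 'size', 154.6, 52.4, 'ang', 2.6) mean [ 455.6 -171.6]
top spreader 0.72 953 z [ 7.9 13.8 18.1] depth (446.4, -81.8, 'size', 191.9, 21.7, 'ang', 3.6) plane (446.1, -81.3, 'size', 191.5, 20.7, 'ang', 4.0) mean [447.7 -81.7]
side opener 0.74 587 z [ 7.8 15.1 18.1] depth (457.6, -176.5, 'size', 124.7, 23.4, 'ang', 3.0) plane (457.8, -180.8, 'size', 125.4, 23.3, 'ang', 5.7) mean [ 453.  -179.9]
side opener_tray 0.87 1294 z [0.4 3.1 9.1] depth (457.9, -175.5, 'size', 153.2, 54.2, 'ang', 3.0) plane (457.0, -175.5, 'size', 154.6, 
[... 157 characters left out ...]
size', 190.7, 23.0, 'ang', 4.7) mean [447.3 -87.9]
wrist matchbox 0.78 2060 z [11.9 13.2 14.3] depth (659.1, 101.3, 'size', 54.3, 37.6, 'ang', 66.0) plane (659.1, 102.2, 'size', 54.9, 36.6, 'ang', 64.9) mean [658.8 102.8]
wrist timer_tray 0.9 7017 z [1.1 2.5 8.6] depth (652.5, 197.7, 'size', 83.6, 83.2, 'ang', 64.9) plane (652.0, 198.2, 'size', 84.8, 84.6, 'ang', 64.9) mean [652.4 199.4]
wrist pod 0.57 1057 z [ 0.3 18.8 30. ] depth (672.5, 36.7, 'size', 81.7, 35.3, 'ang', 58.8) plane (665.3, 26.4, 'size', 39.6, 35.4, 'ang', -25.2) mean [663.7  25. ]
t 16.05 pos [651.9 101.2 154.9] yaw 64.8 tilt [0. 0.] op 65.2 gf 0.0 F [-0.6 -0.1  0.2]
657,102,150,65 travel [0.0029 0.0043 0.0049] spin -0.003
```

View pics/top5.png

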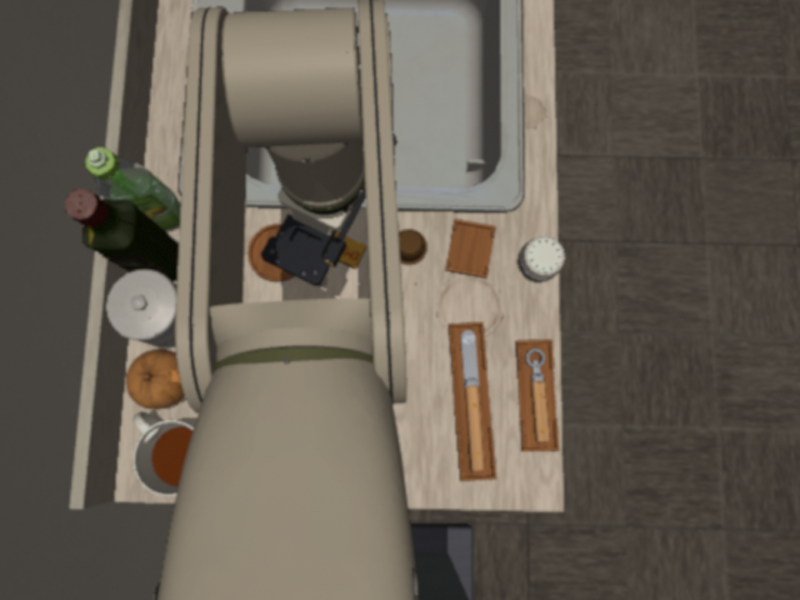

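View pics/w5.png

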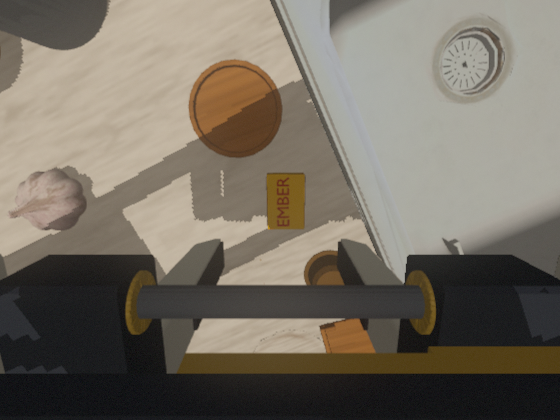

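The top view shows the spreader (470,400) and opener (538,395) both inside their trays. The wrist view shows the matchbox (285,200), aligned with the tool's x. Both stowed items read 17–18 mm high, so they lie flat. Next is the matchbox.

```bash
python3 -m inch '{"travel":[[0.0034,0.005,0.01],[0.0034,0.005,0.035],[0.0034,0.005,0.065],[0.0034,0.005,0.09],[0.0034,0.005,0.11],[0.0034,0.005,0.124],[0.0034,0.005,0.131],[0.0034,0.005,0.1335],[0.0034,0.005,0.1335],[0.0034,0.005,0.1335]],"spin":[0,0,0,0,0,0,0,0,0,0]}'; python3 go.py 658,102,21,65
```

```text
t: 16.88
tool_pos: [0.659, 0.1022, 0.0229]
orientation: [2.651, 1.684, 0.003]
force: [0.9, -0.0, 0.2]
opening: 0.0652
gripper_force: 0.0
t 16.88 pos [659.  102.2  22.9] yaw 64.8 tilt [0.002 0.   ] op 65.2 gf 0.0 F [ 0.9 -0.   0.2]
658,102,21,65 travel [-0.0006 -0.0008  0.0019] spin -0.003
```

Now I grip at moderate force and lift.

```bash
python3 -m inch '{"travel":[[0,0,0.001],[0,0,0.001],[0,0,0.001],[0,0,0.001],[0,0,0.001],[0,0,0.001],[0,0,-0.02],[0,0,-0.05],[0,0,-0.07],[0,0,-0.07]],"spin":[0,0,0,0,0,0,0,0,0,0]}' 1 25;python3 -m inch '{"travel":[[0,0,0],[0,0,0]],"spin":[0,0]}';  python3 go.py 664,-80,92,-10; python3 - <<'E'
from plant import optics
from h import *
measure("wrist",["matchbox"])
E
```

```text
t: 17.72
tool_pos: [0.6613, 0.1024, 0.0976]
orientation: [2.648, 1.682, 0.012]
force: [0.8, 0.0, 0.2]
opening: 0.0359
gripper_force: 25.0
t: 17.88
tool_pos: [0.6573, 0.102, 0.0906]
orientation: [-2.651, -1.684, 0.001]
force: [-0.7, 0.3, -1.5]
opening: 0.0357
gripper_force: 25.0
t 17.88 pos [657.3 102.   90.6] yaw 64.8 tilt [-0.001 -0.   ] op 35.7 gf 25.0 F [-0.7  0.3 -1.5]
664,-80,92,-10 travel [-0.1619  0.0834 -0.0014] spin 1.306
wrist matchbox 0.92 5050 z [78.9 82.1 83.1] depth (656.0, 109.8, 'size', 45.2, 40.7, 'ang', -25.1) plane (660.2, 109.3, 'size', 42.6, 36.4, 'ang', 64.9) mean [660.6 109.8]
```

```bash
python3 -m inch '{"travel":[[-0.008,0.004,0],[-0.024,0.012,0],[-0.044,0.023,0],[-0.064,0.033,0],[-0.084,0.043,0],[-0.104,0.053,0],[-0.124,0.064,0],[-0.142,0.073,0],[-0.155,0.08,0],[-0.162,0.0834,0]],"spin":[0.08,0.18,0.29,0.4,0.51,0.62,0.73,0.84,0.95,1.06]}';python3 -m inch '{"travel":[[0,0,0],[0,0,0],[0,0,0],[0,0,0],[0,0,0]],"spin":[0.12,0.22,0.246,0.246,0.246]}';  python3 - <<'E'
from h import *
for c in ["top","side","wrist"]:
    p,d,i,W=measure(c,["matchbox","matchbox_tray"])
    cv2.imwrite(f"pics/{c}6.png",p[:,:,::-1])
E
python3 go.py 664,-80,25,-10
```

```text
t: 18.82
tool_pos: [0.6634, -0.0821, 0.0896]
orientation: [-3.14, -0.102, 0.004]
force: [-0.8, 0.3, -0.0]
opening: 0.0355
gripper_force: 25.0
t: 19.23
tool_pos: [0.6637, -0.0798, 0.09]
orientation: [-3.13, 0.271, 0.003]
force: [-0.1, -0.2, 0.1]
opening: 0.0355
gripper_force: 25.0
top matchbox 0.74 296 z [71.9 81.8 84.8] depth (648.8, -80.0, 'size', 46.6, 44.8, 'ang', -12.3) plane (652.0, -77.1, 'size', 41.3, 38.9, 'ang', -9.3) mean [647.2 -77.3]
top matchbox_tray 0.63 472 z [-1.4  2.1 76.8] depth (586.8, -59.9, 'size', 181.5, 62.4, 'ang', -15.6) plane (649.2, -77.0, 'size', 63.9, 44.7, 'ang', 81.6) mean [645.1 -75.3]
side matchbox_tray 0.62 911 z [0.5 2.8 8.8] depth (661.2, -109.1, 'size', 115.5, 77.0, 'ang', 79.8) plane (666.0, -82.3, 'size', 79.0, 64.5, 'ang', -7.6) mean [666.6 -86.4]
wrist matchbox 0.73 5057 z [80.3 83.7 84.8] depth (670.9, -80.5, 'size', 52.2, 40.6, 'ang', 80.1) plane (672.3, -80.7, 'size', 42.6, 36.6, 'ang', -9.9) mean [672.8 -81. ]
wrist matchbox_tray 0.66 3186 z [1.2 2.5 8.7] depth (676.4, -82.5, 'size', 61.1, 54.3, 'ang', 80.4) plane (676.7, -82.4, 'size', 62.1, 54.0, 'ang', 80.1) mean [686.9 -85.1]
t 19.68 pos [664.5 -80.   91.5] yaw -10.0 tilt [ 0. -0.] op 35.6 gf 25.0 F [1.  0.5 0.7]
664,-80,25,-10 travel [-0.0005  0.0001  0.0665] spin 0.001
```

View pics/wrist6.png

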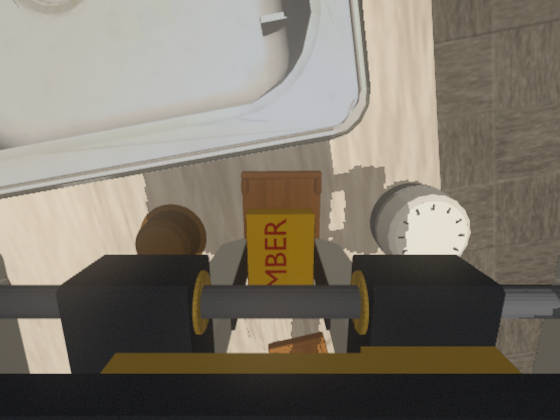

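The wrist view shows the matchbox (280,250) centred and parallel over the short tray (243–320), with the pod (165,235) and timer (425,230) clear of the fingers.

```bash
python3 -m inch '{"travel":[[-0.001,0,0.01],[-0.001,0,0.025],[-0.001,0,0.04],[-0.001,0,0.05],[-0.001,0,0.057],[-0.001,0,0.061],[-0.001,0,0.064],[-0.001,0,0.0655],[-0.001,0,0.066],[-0.001,0,0.066]],"spin":[0,0,0,0,0,0,0,0,0,0]}'; python3 go.py; python3 -m inch '{"travel":[[0,0,0],[0,0,0],[0,0,0],[0,0,0],[0,0,-0.01],[0,0,-0.03],[0,0,-0.06],[0,0,-0.09],[0,0,-0.12],[0,0,-0.14]],"spin":[0,0,0,0,0,0,0,0,0,0]}' 0.42; python3 go.py 625,-178,160,90
```

```text
t: 20.52
tool_pos: [0.664, -0.0799, 0.026]
orientation: [3.13, -0.273, 0.002]
force: [-0.3, 0.3, -0.9]
opening: 0.0357
gripper_force: 25.0
t 20.52 pos [664.  -79.9  26. ] yaw -10.0 tilt [ 0.001 -0.   ] op 35.7 gf 25.0 F [-0.3  0.3 -0.9]
t: 21.35
tool_pos: [0.6647, -0.08, 0.1703]
orientation: [3.129, -0.273, 0.007]
force: [-0.0, 0.4, 1.9]
opening: 0.0538
gripper_force: 0.0
t 21.35 pos [664.7 -80.  170.3] yaw -10.0 tilt [ 0.004 -0.001] op 53.8 gf 0.0 F [-0.   0.4  1.9]
625,-178,160,90 travel [-0.0222  0.1034  0.0102] spin -1.745
```

```bash
python3 -m inch '{"travel":[[-0.002,0.01,0],[-0.005,0.025,0],[-0.008,0.045,0],[-0.012,0.065,0],[-0.016,0.085,0],[-0.02,0.098,0],[-0.022,0.1034,0],[-0.022,0.1034,0],[-0.022,0.1034,0],[-0.022,0.1034,0]],"spin":[-0.08,-0.18,-0.3,-0.42,-0.54,-0.66,-0.78,-0.9,-1.02,-1.14]}' 0;python3 -m inch '{"travel":[[0,0,0],[0,0,0],[0,0,0],[0,0,0],[0,0,0],[0,0,0],[0,0,0],[0,0,0],[0,0,0]],"spin":[-0.12,-0.24,-0.36,-0.48,-0.58,-0.605,-0.605,-0.605,-0.605]}';  python3 - <<'E'
from h import *
for c in ["top","side"]:
    p,d,i,W=measure(c,["matchbox","matchbox_tray","timer"])
    cv2.imwrite(f"pics/{c}7.png",cv2.resize(p[:,:,::-1],(800,600),interpolation=cv2.INTER_CUBIC))
p,d,i,W=measure("wrist",["matchbox","timer"])
cv2.imwrite(f"pics/w7.png",p[:,:,::-1])
# heights of tall things behind timer tray
P=np.load if 0 else None
p,d=optics.read_camera("side");W=world("side",d,optics.camera_info("side"))
m=(W[...,1]>.27)&(W[...,0]>.3)&(W[...,0]<.75)&(d>0)&(W[...,1]<.5)&(W[...,2]>.05)&(W[...,2]<.4)
for x in np.arange(.5,.75,.03):
    k=m&(abs(W[...,0]-x)<.015)
    if k.sum(): print(round(x,2),"zmax",W[k][:,2].max().round(3),"ymin",W[k][:,1].min().round(3))
E
python3 go.py 645,-178,160,90
```

```text
t: 22.18
tool_pos: [0.6239, -0.1782, 0.1665]
orientation: [2.778, 1.466, 0.001]
force: [0.2, 0.5, -0.5]
opening: 0.0928
gripper_force: 0.0
t: 22.93
tool_pos: [0.624, -0.1779, 0.166]
orientation: [2.223, 2.22, 0.0]
force: [0.3, 0.4, 0.4]
opening: 0.0928
gripper_force: 0.0
top matchbox 0.58 475 z [11.3 15.6 18.5] depth (661.5, -78.2, 'size', 54.2, 36.9, 'ang', -9.2) plane (660.6, -77.7, 'size', 56.5, 37.0, 'ang', -9.3) mean [660.5 -77.4]
top matchbox 0.28 651 z [22.9 35.9 47.9] depth (461.9, 199.3, 'size', 59.5, 55.2, 'ang', 71.0) plane (460.3, 195.5, 'size', 55.7, 53.5, 'ang', 73.0) mean [460.2 195.6]
top matchbox_tray 0.72 521 z [-0.6  3.1  9.1] depth (662.7, -78.8, 'size', 78.3, 60.7, 'ang', -8.8) plane (662.8, -78.9, 'size', 80.3, 61.0, 'ang', -8.6) mean [659.3 -79.5]
top timer 0.58 297 z [14.8 40.  44.1] depth (649.8, -159.3, 'size', 55.1, 22.6, 'ang', -18.0) plane (646.8, -157.1, 'size', 61.9, 24.6, 'ang', -19.7) mean [ 644.8 -158.4]
side matchbox 0.85 379 z [ 5.4 16.  18.4] depth (667.0, -123.1, 'size', 128.4, 43.4, 'ang', -76.9) plane (659.9, -86.5, 'size', 49.7, 44.4, 'ang', -
[... 274 characters left out ...]
 56.9, 'ang', -48.9) plane (647.6, -192.0, 'size', 73.9, 57.1, 'ang', -85.1) mean [ 647.5 -193.4]
wrist matchbox 0.95 2521 z [14.9 16.4 17.7] depth (663.9, -79.7, 'size', 54.3, 37.0, 'ang', -9.4) plane (663.5, -80.4, 'size', 54.5, 37.2, 'ang', -9.1) mean [663.8 -80.1]
wrist timer 0.63 3384 z [19.4 41.9 43.3] depth (668.4, -357.8, 'size', 403.2, 176.1, 'ang', -65.6) plane (646.5, -175.6, 'size', 61.3, 57.3, 'ang', -90.0) mean [ 646.7 -175. ]
0.5 zmax 0.054 ymin 0.312
0.68 zmax 0.173 ymin 0.329
0.71 zmax 0.197 ymin 0.324
0.74 zmax 0.308 ymin 0.339
t 23.53 pos [ 623.9 -177.8  165.4] yaw 90.0 tilt [-0.  0.] op 93.2 gf 0.0 F [0.  0.7 0.1]
645,-178,160,90 travel [-0.0002  0.0211  0.0054] spin -0.0
```

View pics/w7.png

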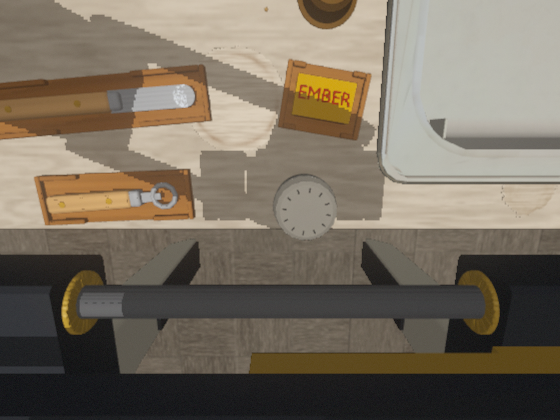

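View pics/side7.png

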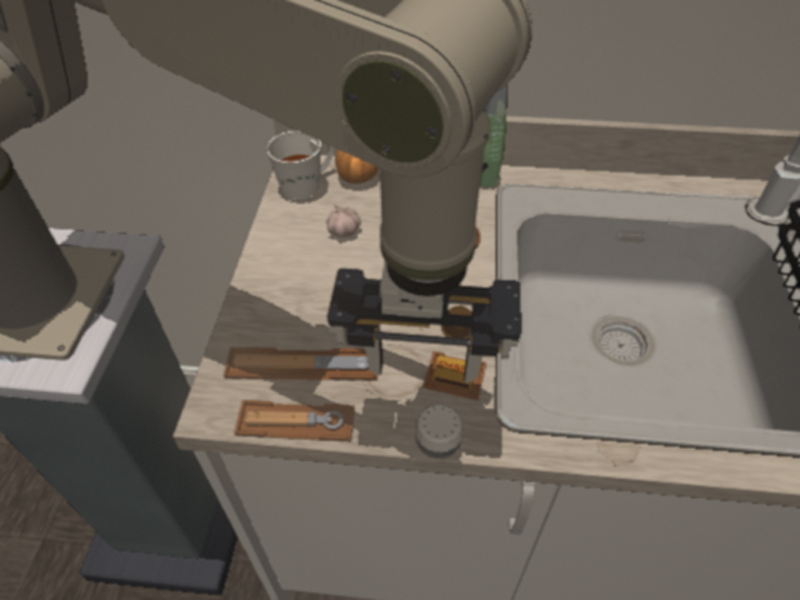

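The matchbox is flat in its tray (wrist 322,97; top at 17 mm). The timer is at (305,207) in the wrist view, giving x≈646 mm and y≈−177 mm. I descend on it, closing along world x.

```bash
python3 -m inch '{"travel":[[0.001,0.008,0],[0.001,0.018,0.005],[0.001,0.0224,0.02],[0.001,0.0224,0.045],[0.001,0.0224,0.07],[0.001,0.0224,0.09],[0.001,0.0224,0.108],[0.001,0.0224,0.122],[0.001,0.0224,0.13],[0.001,0.0224,0.1334]],"spin":[0,0,0,0,0,0,0,0,0,0]}'; python3 -m inch '{"travel":[[0,0,0],[0,0,0],[0,0,0],[0,0,0]],"spin":[0,0,0,0]}'; python3 go.py;  python3 -m inch '{"travel":[[0,0,0],[0,0,0],[0,0,0],[0,0,0],[0,0,0],[0,0,0]],"spin":[0,0,0,0,0,0]}' 1 25; python3 go.py; python3 -m inch '{"travel":[[0,0,-0.01],[0,0,-0.03],[0,0,-0.05],[0,0,-0.07],[0,0,-0.08],[0,0,-0.08],[0,0,-0.08]],"spin":[0,0,0,0,0,0,0]}'; python3 go.py 652,198,112,90
```

```text
t: 24.37
tool_pos: [0.6453, -0.1764, 0.0297]
orientation: [-2.22, -2.22, 0.002]
force: [0.1, 0.7, 0.5]
opening: 0.0928
gripper_force: 0.0
t: 24.7
tool_pos: [0.6473, -0.1772, 0.0336]
orientation: [2.22, 2.22, 0.002]
force: [0.0, 0.5, 0.4]
opening: 0.0933
gripper_force: 0.0
t 24.7 pos [ 647.3 -177.2   33.6] yaw 90.0 tilt [ 0.002 -0.001] op 93.3 gf 0.0 F [0.  0.5 0.4]
t: 25.2
tool_pos: [0.6464, -0.1768, 0.0321]
orientation: [2.221, 2.221, 0.0]
force: [1.3, -0.1, -0.1]
opening: 0.0597
gripper_force: 25.0
t 25.2 pos [ 646.4 -176.8   32.1] yaw 90.0 tilt [ 0. -0.] op 59.7 gf 25.0 F [ 1.3 -0.1 -0.1]
t: 25.78
tool_pos: [0.6467, -0.177, 0.1126]
orientation: [2.221, 2.221, 0.001]
force: [0.9, 0.7, -1.5]
opening: 0.0595
gripper_force: 25.0
t 25.78 pos [ 646.7 -177.   112.6] yaw 90.0 tilt [ 0.001 -0.   ] op 59.5 gf 25.0 F [ 0.9  0.7 -1.5]
652,198,112,90 travel [0.375  0.0053 0.0004] spin -0.0
```

```bash
python3 -m inch '{"travel":[[0.008,0,0],[0.025,0,0],[0.05,0.001,0],[0.078,0.001,0],[0.108,0.002,0],[0.138,0.002,0],[0.168,0.003,0],[0.198,0.003,0],[0.228,0.004,0],[0.258,0.004,0]],"spin":[0,0,0,0,0,0,0,0,0,0]}'; python3 -m inch '{"travel":[[0.03,0,0],[0.058,0,0],[0.083,0.001,0],[0.102,0.001,0],[0.113,0.001,0],[0.117,0.001,0],[0.117,0.001,0],[0.117,0.001,0],[0.117,0.001,0]],"spin":[0,0,0,0,0,0,0,0,0]}'; python3 - <<'E'
from h import *
for c in ["side","top","wrist"]:
    p,d,i,W=measure(c,["timer","timer_tray"])
    cv2.imwrite(f"pics/{c}8.png",p[:,:,::-1])
E
python3 go.py 652,198,36,90
```

```text
t: 26.62
tool_pos: [0.6487, 0.0843, 0.1104]
orientation: [-2.219, -2.221, 0.003]
force: [0.7, -0.3, -2.0]
opening: 0.0594
gripper_force: 25.0
t: 27.37
tool_pos: [0.6513, 0.197, 0.1118]
orientation: [-2.223, -2.22, 0.001]
force: [0.1, 1.0, -1.3]
opening: 0.0593
gripper_force: 25.0
side timer 0.83 700 z [ 83.9 116.2 123.6] depth (654.9, 263.5, 'size', 207.4, 68.0, 'ang', -88.5) plane (654.0, 173.8, 'size', 95.0, 59.8, 'ang', -86.5) mean [653.3 173.6]
side timer_tray 0.84 754 z [0.2 3.1 9. ] depth (656.9, 196.6, 'size', 92.9, 82.8, 'ang', 50.5) plane (655.6, 197.4, 'size', 92.6, 83.2, 'ang', 59.9) mean [654.7 196.3]
top timer_tray 0.65 206 z [-0.8  2.4  9. ] depth (652.8, 166.4, 'size', 58.2, 19.4, 'ang', 4.1) plane (653.2, 166.3, 'size', 57.6, 18.6, 'ang', 2.7) mean [653.7 167.4]
wrist timer 0.75 7744 z [ 98.9 121.7 123.1] depth (653.5, 198.1, 'size', 58.6, 54.4, 'ang', -55.5) plane (652.7, 201.2, 'size', 62.2, 54.3, 'ang', -56.6) mean [651.9 209.2]
wrist timer_tray 0.91 3801 z [1.3 2.7 8.8] depth (654.0, 213.3, 'size', 85.4, 55.3, 'ang', -2.0) plane (653.5, 212.5, 'size', 85.4, 56.4, 'ang', -1.3) mean [652.9 216.3]
t 27.82 pos [651.4 198.  112.1] yaw 90.0 tilt [0. 0.] op 59.3 gf 25.0 F [ 0.3 -0.5 -1.1]
652,198,36,90 travel [0.     0.0006 0.0761] spin -0.0
```

View pics/wrist8.png

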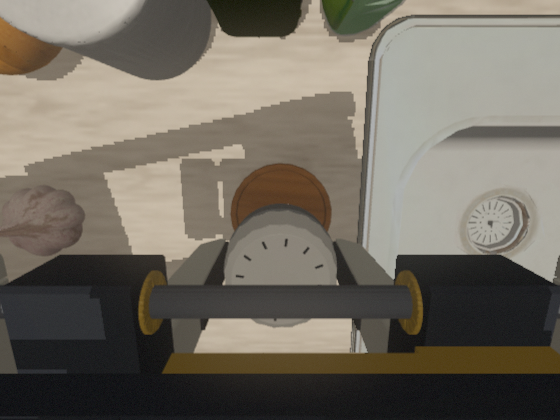

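View pics/side8.png

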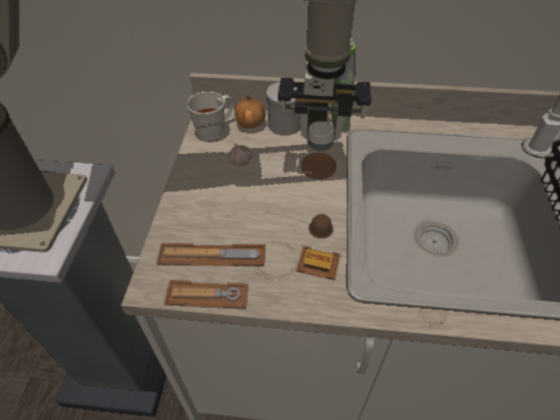

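The wrist view shows the timer (281,265) in the jaws, in line with the round tray (281,210), measured about (653,198) mm. Garlic and pod are undisturbed. I lower it.

```bash
python3 -m inch '{"travel":[[0,0.001,0.01],[0,0.001,0.027],[0,0.001,0.044],[0,0.001,0.057],[0,0.001,0.066],[0,0.001,0.071],[0,0.001,0.074],[0,0.001,0.0755],[0,0.001,0.0765],[0,0.001,0.0765]],"spin":[0,0,0,0,0,0,0,0,0,0]}'; python3 -m inch '{"travel":[[0,0,0],[0,0,0]],"spin":[0,0]}'; python3 go.py; python3 - <<'E'
from h import *
for c in ["side","wrist"]:
    p,*_=measure(c,["timer","timer_tray"])
E
```

```text
t: 28.65
tool_pos: [0.6529, 0.1983, 0.0363]
orientation: [2.221, 2.221, 0.002]
force: [0.1, 0.7, -0.1]
opening: 0.0593
gripper_force: 25.0
t: 28.82
tool_pos: [0.6528, 0.1983, 0.0363]
orientation: [2.221, 2.221, 0.002]
force: [0.6, -0.0, -0.9]
opening: 0.0593
gripper_force: 25.0
t 28.82 pos [652.8 198.3  36.3] yaw 90.0 tilt [0.001 0.   ] op 59.3 gf 25.0 F [ 0.6 -0.  -0.9]
side timer 0.77 597 z [11.2 43.  48.1] depth (663.2, 213.9, 'size', 109.5, 57.2, 'ang', 70.9) plane (653.4, 175.5, 'size', 95.4, 57.2, 'ang', 86.6) mean [654.1 174.6]
side timer_tray 0.57 639 z [ 8.1 41.9 48. ] depth (654.2, 216.4, 'size', 111.7, 62.8, 'ang', 87.2) plane (652.5, 176.2, 'size', 95.2, 60.0, 'ang', -88.5) mean [653.3 174.8]
wrist timer 0.74 7976 z [21.7 45.3 46.7] depth (644.5, 189.2, 'size', 82.7, 57.6, 'ang', 48.0) plane (653.7, 201.9, 'size', 63.0, 55.3, 'ang', -57.0) mean [652.9 209.8]
wrist timer_tray 0.64 4143 z [1.2 2.8 8.7] depth (653.5, 221.1, 'size', 85.5, 40.1, 'ang', -0.6) plane (652.6, 221.0, 'size', 85.9, 39.5, 'ang', -0.5) mean [652.  223.2]
```

```bash
python3 -m inch '{"travel":[[0,0,0.0005],[0,0,0.001],[0,0,0.001]],"spin":[0,0,0]}'; python3 go.py; python3 -m inch '{"travel":[[0,0,0],[0,0,0],[0,0,0],[0,0,0],[0,0,0],[0,0,-0.015],[0,0,-0.04],[0,0,-0.07],[0,0,-0.1],[0,0,-0.13]],"spin":[0,0,0,0,0,0,0,0,0,0]}' 0;  python3 -m inch '{"travel":[[-0.03,0,0],[-0.065,0,0],[-0.1,-0.01,0],[-0.14,-0.02,0],[-0.18,-0.03,0],[-0.22,-0.04,0],[-0.26,-0.05,0],[-0.29,-0.06,0],[-0.3,-0.07,0],[-0.3,-0.07,0]],"spin":[0,0,0,0,0,0,0,0,0,0]}'; python3 go.py; python3 - <<'E'
from h import *
for c in ["side","top"]:
    p,*_=measure(c,["timer","timer_tray","matchbox","opener","spreader","garlic","pod"])
    cv2.imwrite(f"pics/{c}9.png",cv2.resize(p[:,:,::-1],(800,600),interpolation=cv2.INTER_CUBIC))
E
```

```text
t: 29.37
tool_pos: [0.6524, 0.1982, 0.035]
orientation: [2.221, 2.221, 0.0]
force: [-1.0, -0.9, 3.7]
opening: 0.0594
gripper_force: 25.0
t 29.37 pos [652.4 198.2  35. ] yaw 90.0 tilt [0. 0.] op 59.4 gf 25.0 F [-1.  -0.9  3.7]
t: 30.2
tool_pos: [0.6522, 0.1982, 0.1671]
orientation: [2.221, 2.221, 0.001]
force: [0.1, 0.0, 1.3]
opening: 0.093
gripper_force: 0.0
t: 31.03
tool_pos: [0.5811, -0.1045, 0.1657]
orientation: [2.225, 2.217, -0.0]
force: [-0.5, -0.2, -0.4]
opening: 0.0931
gripper_force: 0.0
t 31.03 pos [ 581.1 -104.5  165.7] yaw 89.8 tilt [ 0.    -0.001] op 93.1 gf 0.0 F [-0.5 -0.2 -0.4]
side timer 0.8 310 z [32.9 45.1 47.4] depth (663.3, 210.7, 'size', 103.0, 56.2, 'ang', 60.9) plane (652.2, 189.0, 'size', 58.5, 54.9, 'ang', 5.4) mean [650.2 190.1]
side matchbox 0.94 483 z [ 7.6 16.2 18.5] depth (663.0, -82.9, 'size', 56.1, 36.9, 'ang', -10.0) plane (663.5, -86.2, 'size', 54.6, 42.9, 'ang', -8.2) mean [663.5 -86.2]
side opener 0.68 586 z [ 5.2 15.2 17.9] depth (454.2, -173.1, 'size', 130.4, 28.7, 'ang', 5.2) plane (456.6, -179.8, 'size', 127.0, 25.5, 'ang', 5.7) mean [ 447.6 -1
[... 1506 characters left out ...]
', -14.0) mean [664.4 -64.3]
top opener 0.72 437 z [ 1.6 13.6 18. ] depth (465.8, -115.5, 'size', 141.1, 91.7, 'ang', -85.2) plane (470.3, -171.0, 'size', 91.0, 24.7, 'ang', 3.1) mean [ 468.5 -172. ]
top spreader 0.66 177 z [  6.3  14.2 598.5] depth (450.4, -61.0, 'size', 106.8, 41.6, 'ang', -47.1) plane (474.0, -86.3, 'size', 53.1, 19.5, 'ang', -13.8) mean [468.3 -83.3]
top garlic 0.59 621 z [25.7 36.4 48.2] depth (462.1, 201.1, 'size', 61.8, 52.9, 'ang', 72.9) plane (460.6, 196.4, 'size', 55.5, 52.3, 'ang', 73.2) mean [460.6 196.5]
top pod 0.96 428 z [-0.  26.7 31.6] depth (660.3, 10.2, 'size', 48.7, 39.7, 'ang', 85.8) plane (657.3, 11.6, 'size', 46.2, 45.2, 'ang', 46.9) mean [657.3  11. ]
```

View pics/top9.png

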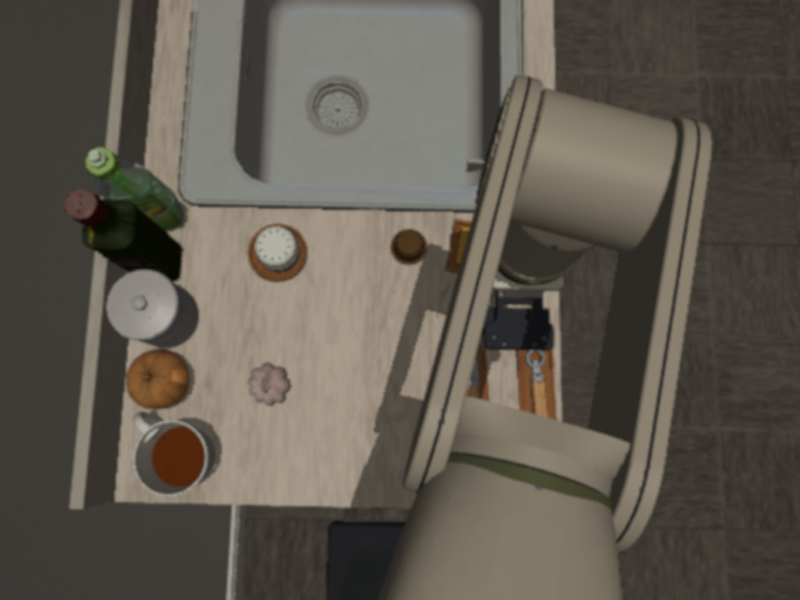

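View pics/side9.png

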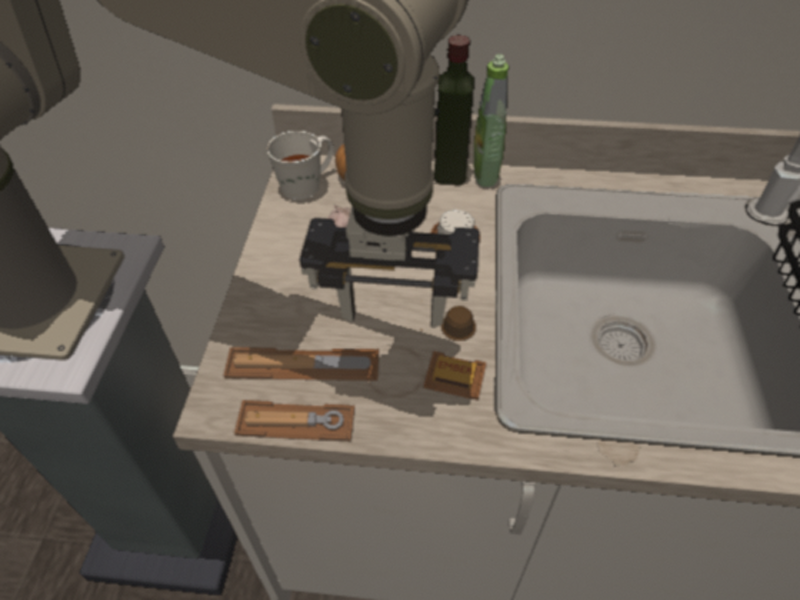

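The final views show all four items flat in their trays. The timer's top is at 46 mm, which is floor plus 43. Garlic and pod are unmoved and the gripper is clear.

```bash
python3 -m inch '{"travel":[[0,0,0],[0,0,0],[0,0,0]],"spin":[0,0,0]}' ; python3 -c "
from plant import close_job; print(close_job())"
```

```text
t: 32.08
tool_pos: [0.5823, -0.1019, 0.1646]
orientation: [2.222, 2.221, 0.0]
force: [-0.5, 0.3, -0.0]
opening: 0.0933
gripper_force: 0.0
the job is handed in; nothing more can be done
None
```

The spreading knife, bottle opener, matchbox and kitchen timer each lie flat in their own tray, the garlic and coffee capsule were left untouched, and the job was handed in at about 32 s of the 104 s allowed (no verdict was returned).

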